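# Re-seat the rings of the blue lever-arch board

### The job

The ring lever of the blue lever-arch board was not pressed home properly. Lift that lever right up until its rings stand wide open, then press it back down until it is fully home and the rings are shut, and let go. Leave the lever of the green board alone.

Things in the scene. Friction and masses are not known exactly. Their poses are not given: they have to be found in the camera images.
- blue_grip (a point): Centre of the black roller (18 mm diameter, 30 mm long) on the end of the blue board's steel lever. Its axis = point x, level, parallel to the hinge axis: pinch it from above across its flat ends; it turns between the fingers. Turns with the lever; hinge axis passes through (0, 75, -20) mm in the point frame. Lever down: point z up, roller 42 mm above the bench; lever up: 100 mm.
- blue_lever (a joint): Blue board's lever, rad: 0 = fully down, 1.35 = fully up (upright); begins partly raised. Rising turns it about the point's -x axis. A stiff hinge: it stays wherever it is left, and moving it takes about 2 N at the roller.
- blue_rings (a joint): Pair of steel ring arches on the blue board (180 x 280 x 6 mm, fixed to the bench, a pack of sheets on the rings), driven by the lever, rad: 0 = shut, 0.6 = wide open (0.444 of the lever's angle). They stand 60 mm above the bench shut, 80 mm open; the nearer is 28 mm from the hinge axis, on the side away from the roller.
- green_lever (a joint): The same lever on the green board, alike but for its colour, fixed to the bench; the boards may have changed places. Rad: 0 = fully down, where it is and must stay.

How it is judged:
By the outcome, as a careful person would: the job done as asked, in the order asked, and still so for the second after the job is handed in, with the robot touching nothing.
It also fails if it takes over 34 s, if anything falls off the work surface, if the arm or the gripper's body presses on something with over 40 N, if the wrist force passes 120 N, or if a joint passes its speed limit or range.

### The arm

A 6-joint arm with a two-finger parallel gripper is mounted at the origin on a cart in front of the work surface, level with it; the furniture and walls round the work are solid. World frame = base frame: x ahead of the robot, y to its left, z up, the work surface at z = 0. Lengths are in m, angles in rad, forces in N, time in s.
With the tool pointing down it reaches from about 0.375 to 0.9 m from the base axis. Payload 3.1 kg.
Tool frame: the origin (TCP) lies between the finger pads; the fingertips stand 8 mm ahead of it and the grasp point (between the pads) lies 11 mm behind it; z points along the fingers, y is the line along which they close (so a half turn about z gives the same grasp; the last joint's range is limited). The gripper opens to 87 mm and grips with 3 to 60 N. Pads are 19 mm wide; open, the fingers measure 117 mm over their backs; the gripper's body (75 mm by 190 mm) begins 51 mm behind the grasp point.
Start: joints at [-1.514, 0.527, 1.433, -0, 1.181, -0.178], TCP at [0.146, -0.608, 0.231] pointing down, gripper open.
Joint ranges: [-3.08, 3.08], [-0.75, 2.2], [0.22, 2.44], [-1.43, 4.57], [0, 2.65], [-2.85, 2.85]. Speed limits (rad/s): [2.79, 2.79, 3.14, 3.14, 3.14, 3.14].

### API

Orientations are given as a unit quaternion [x, y, z, w].
In Python, from rig import robot, vision, job gives the robot as it stands.
- The arm moves only by the shell command python3 -m handwheel 'ROWS' [OPENING] [FORCE]. ROWS is JSON, a list of rows, each a list of 4 numbers: the shift along the tool's x, y, z as a fraction of full scale, then the turn about the tool's z as a fraction of full scale. A call has 1 to 20 rows; each row is the pose to reach, as a shift and turn from the pose commanded when the call began, along the tool's axes at that moment, turning the shorter way round; what a row does not reach only later rows make up. Full scale, the value 1, is 300 mm for a shift and 2 pi rad for a turn. A row lasts 1/12 s, in which the tool goes at most 41.7 mm and 7.16 degrees, less where a joint would pass 70% of its speed; a pose out of reach is approached as far as the arm can. A call with a number of a shift or a turn outside -1 to 1 is refused whole. A call with a gripper value outside its range is refused whole. OPENING is the opening in per cent of the stroke, from 0 (shut) to 100 (fully open), set as the call begins (- or left out, the last holds). The fingers move at their own pace and stop on an object; FORCE is the grip in N (left out, the last holds). Time passes only in rows, so rows that repeat a pose let the fingers close. It gives the time, the measured TCP pose, the force, the opening and the grip force at its end, in the units of the state.
- robot.get_obs(): the state, without advancing time (a new reading comes with each control period).
- vision.camera(name): name is "scene" or "top" or "wrist"; returns a dict with "frame" (480x640x3 uint8, red, green, blue), "K" (3x3 intrinsics, pixels), "k1" (the pictures are not rectified: a ray, as slopes to the right and down, at radius r is drawn at 1 + k1 r^2 times it, then the intrinsics apply), "cam_to_world" (4x4, takes a point from camera to world coordinates); the wrist camera has in their place "hand_eye" (4x4, takes a point from camera to tool coordinates, whose origin is the TCP and whose axes are the flange's). Camera axes: x right, y down, z forward; pixel columns grow to the right and rows downward; lengths in m; the calibration is good to about 2 mm. A picture is of the moment at which its call begins: read the wrist's pose just before it. There is no depth.
- job.hand_in(): hands the job in; it is judged then, once.
Trained networks look in the newest picture that a camera, given by its name, has taken for a name from the list of things; names that differ only in an ending like _2 or _b are one class to them, and where a whole thing is asked for, a point or a joint stands for the part that bears it (a point fixed in the world has none). Each returns a list of dicts, best first, with "conf" (0 to 1); they miss things now and then, are a little off and sometimes report something else, mostly with a low value. They report only what shows in the picture. A call takes as long as a camera call.
- vision.look_for(camera, label): "point" ([row, column] in pixels, amid what is visible of it).
- vision.outline_of(camera, label): "mask" (480x640 bool, what is visible of it) and "point" ([row, column] in pixels, amid what is visible of it).
The state is a dict: "time": time; "q": joint angles; "joint_velocities": joint speeds; "joint_torque": joint torques, N m; "position": TCP position; "tool_rot": TCP orientation; "ft_force": force on the tool from outside, world axes, zero at the start; "moment": the same for the moment, N m; "grip_width": finger opening in m; "grip_force": force on a finger pad.
Only numpy, scipy, OpenCV 4.12 (cv2) and the standard library are available. Lean on these libraries where they do the work, as an engineer would, in place of code of your own. Each camera call takes 0.05 s, during which the arm holds its last target. There are 200 camera calls.

## Working session

There is one attempt and no reset: what is moved stays moved. The work goes in short steps, Python scripts to look and compute and a shell command to move; the robot and the scene stay as the last step left them, time stands still between calls to the robot, and variables do not carry over. Pictures are saved under pics/ and viewed, at most 10 in all, crops included, and the job is handed in when it is done.

```bash
mkdir -p pics
cat > h.py <<'E'
import numpy as np, cv2
from rig import robot, vision, job
from scipy.spatial.transform import Rotation as R
def cam(n):
    o=robot.get_obs(); c=vision.camera(n)
    if n=="wrist":
        T=np.eye(4);T[:3,:3]=R.from_quat(o["tool_rot"]).as_matrix();T[:3,3]=o["position"]
        c["cam_to_world"]=T@c["hand_eye"]
    return c
def ray(c,rc):
    K=np.array(c["K"],float);k=c["k1"]
    d=np.array([(rc[1]-K[0,2])/K[0,0],(rc[0]-K[1,2])/K[1,1]]);u=d.copy()
    for _ in range(20):u=d/(1+k*(u@u))
    T=np.array(c["cam_to_world"]);return T[:3,3],T[:3,:3]@np.r_[u,1]
def atz(c,rc,z):
    p,d=ray(c,rc);return p+d*(z-p[2])/d[2]
def tri(rs):
    A=0;b=0
    for p,d in rs:
        d=d/np.linalg.norm(d);M=np.eye(3)-np.outer(d,d);A=A+M;b=b+M@p
    return np.linalg.solve(A,b)
def save(c,n):cv2.imwrite("pics/"+n,c["frame"][:,:,::-1])
E
python3 - <<'E'
from h import *
np.set_printoptions(precision=3,suppress=True)
print(robot.get_obs())
for n in("scene","top"):
    c=cam(n);save(c,n+"0.png");print(n,np.array(c["cam_to_world"])[:3,3])
    for l in("blue_grip","blue_lever","blue_rings","green_lever"):
        for r in vision.look_for(n,l)[:3]:print(l,r,atz(c,r["point"],.06))
E
```

```text
{'time': 0.0, 'q': array([-1.513,  0.528,  1.434,  0.   ,  1.181, -0.179]), 'joint_velocities': array([ 0.   ,  0.   , -0.   ,  0.001, -0.001,  0.   ]), 'joint_torque': array([  0.002, -44.003, -17.659,   0.063,   0.058,  -0.   ]), 'position': array([ 0.146, -0.607,  0.23 ]), 'tool_rot': array([ 0.993,  0.118,  0.   , -0.001]), 'ft_force': array([0.323, 0.066, 0.376]), 'moment': array([ 0.062,  0.002, -0.027]), 'grip_force': 0.0, 'grip_width': 0.0871110900568966}
scene [0.241 0.537 0.616]
blue_grip {'point': [303.1, 227.3], 'conf': 0.71} [0.628 0.196 0.06 ]
blue_grip {'point': [205.3, 353.7], 'conf': 0.43} [ 0.595 -0.169  0.06 ]
blue_lever {'point': [310.6, 227.1], 'conf': 0.82} [0.617 0.208 0.06 ]
green_lever {'point': [203.8, 353.3], 'conf': 0.52} [ 0.598 -0.173  0.06 ]
green_lever {'point': [306.6, 228.1], 'conf': 0.17} [0.622 0.201 0.06 ]
top [0.521 0.024 0.988]
blue_grip {'point': [207.8, 213.4], 'conf': 0.85} [0.625 0.19  0.06 ]
blue_lever {'point': [212.8, 212.6], 'conf': 0.6} [0.616 0.191 0.06 ]
blue_rings {'point': [209.5, 139.9], 'conf': 0.82} [0.621 0.314 0.06 ]
green_lever {'point': [223.9, 435.3], 'conf': 0.95} [ 0.601 -0.189  0.06 ]
```

View pics/scene0.png

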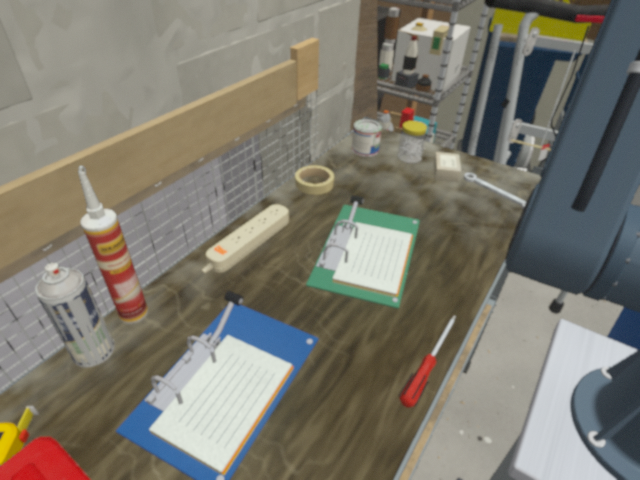

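View pics/top0.png

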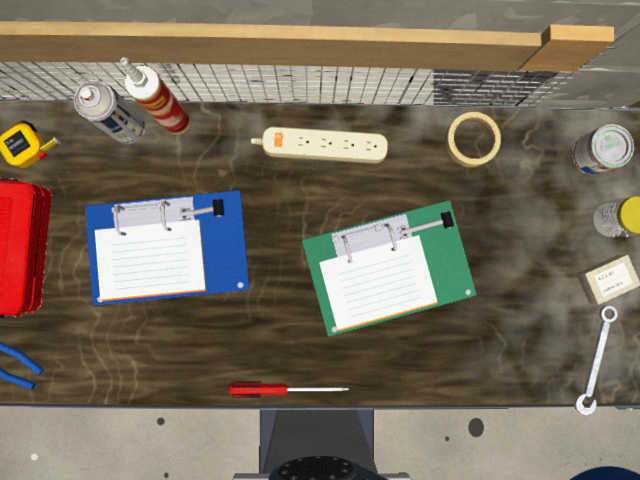

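The blue board is on the left of the top view, with its roller at about (row 208, col 218) and the hinge at about (215, 185). In the scene view that roller is at about (297, 234). The green board is on the right. The lever direction runs along the board's long edge, roughly world -y. I'll measure these now.

Run:
```python
from h import *
np.set_printoptions(precision=4,suppress=True)
rs=[]
for n,z in(("top",0.06),("scene",.06)):
    c=cam(n);f=c["frame"].astype(int)
    p=vision.look_for(n,"blue_grip")[0]["point"]
    s=f.sum(2);m=np.zeros(s.shape,np.uint8);r,q=map(int,p)
    m[r-16:r+14,q-14:q+22]=(s[r-16:r+14,q-14:q+22]<110)
    k,l,st,ce=cv2.connectedComponentsWithStats(m);i=1+np.argmax(st[1:,4]);print(n,p,st[i],ce[i])
    rs.append(ray(c,ce[i][::-1]))
    if n=="top":
        b=((f[:,:,2]>f[:,:,0]+60)&(f[:,:,2]>f[:,:,1]+40)).astype(np.uint8);b[:,:60]=0;b[:,300:]=0
        pts=np.argwhere(b);W=np.array([atz(c,x,.006)[:2] for x in pts[::5]])
        print(cv2.minAreaRect(W.astype(np.float32)*1000))
P=tri(rs);print(P,[np.linalg.norm(np.cross(P-p,d/np.linalg.norm(d))) for p,d in rs])
```

```text
top [209.4, 213.9] [213 200  11  15 135] [217.9852 206.7926]
((559.5230712890625, 281.6459045410156), (179.068359375, 279.06341552734375), 6.408034801483154)Traceback (most recent call last):
  File "<stdin>", line 9, in <module>
    return _wrapfunc(a, 'argmax', axis=axis, out=out, **kwds)
    return bound(*args, **kwds)
ValueError: attempt to get argmax of an empty sequence
```

Run:
```python
from h import *
np.set_printoptions(precision=4,suppress=True)
a=cam("top");b=cam("scene")
rs=[ray(a,[206.8,218]),ray(b,[297.5,234])]
P=tri(rs);print(P,[np.linalg.norm(np.cross(P-p,d/np.linalg.norm(d))) for p,d in rs])
th=np.arcsin((P[2]-.022)/.0776)-np.arctan(20/75);t=np.radians(6.41);o=np.array([np.sin(t),-np.cos(t)])
print("th",th,"hinge",P[:2]-o*.0776*np.cos(th+np.arctan(20/75)))
x=np.array(robot.get_obs()["position"]);M=R.from_quat(robot.get_obs()["tool_rot"]).as_matrix()
print("tool shift", M.T@(np.r_[P[:2],.18]-x), M)
```

```text
[0.626  0.1813 0.0621] [np.float64(0.00026887808939781284), np.float64(0.0002688780893976425)]
th 0.2830431869164451 hinge [0.6186 0.2473]
tool shift [ 0.6511 -0.655   0.0505] [[ 0.9723  0.2337  0.    ]
 [ 0.2337 -0.9723 -0.    ]
 [-0.      0.     -1.    ]]
```

```bash
python3 -m handwheel '[[1,-1,0,0],[1,-1,0,0],[1,-1,0,0],[1,-1,0,0],[1,-1,0,0],[1,-1,0,0],[1,-1,0,0],[1,-1,0,0],[1,-1,0,0],[1,-1,0,0],[1,-1,0,0],[1,-1,0,0],[1,-1,0,0],[1,-1,0,0]]' 100 20
python3 -m handwheel '[[1,-1,0,0],[1,-1,0,0],[1,-1,0,0],[1,-1,0,0],[1,-1,0,0],[1,-1,0,0],[1,-1,0,0],[1,-1,0,0],[1,-1,0,0],[1,-1,0,0],[1,-1,0,0],[1,-1,0,0],[1,-1,0,0],[1,-1,0,0]]'
python3 -m handwheel '[[0.17,-0.18,0,-0.23],[0.17,-0.18,0,-0.23],[0.17,-0.18,0,-0.23],[0.17,-0.18,0,-0.23],[0.17,-0.18,0,-0.23],[0.17,-0.18,0,-0.23],[0.17,-0.18,0,-0.23],[0.17,-0.18,0,-0.23],[0.17,-0.18,0,-0.23],[0.17,-0.18,0,-0.23],[0.17,-0.18,0,-0.23],[0.17,-0.18,0,-0.23],[0.17,-0.18,0,-0.23],[0.17,-0.18,0,-0.23]]'
python3 - <<'E'
from h import *
np.set_printoptions(precision=4,suppress=True)
c=cam("wrist");save(c,"w1.png")
for r in vision.look_for("wrist","blue_grip")[:2]:print(r,atz(c,r["point"],.062))
o=robot.get_obs();print(o["time"],o["position"],R.from_quat(o["tool_rot"]).as_matrix())
E
```

```text
time: 1.97
position: [0.3676, -0.2474, 0.2308]
tool_rot: [0.993, 0.117, 0.0, 0.001]
ft_force: [0.1, 0.2, 0.0]
grip_width: 0.0869
grip_force: 0.0
time: 3.13
position: [0.5886, 0.1135, 0.2301]
tool_rot: [0.993, 0.116, -0.001, 0.0]
ft_force: [-0.6, 0.2, 0.1]
grip_width: 0.0871
grip_force: 0.0
time: 4.3
position: [0.626, 0.1782, 0.2307]
tool_rot: [0.669, 0.743, -0.0, -0.0]
ft_force: [0.3, -0.9, -0.4]
grip_width: 0.0876
grip_force: 0.0
{'point': [196.8, 320.5], 'conf': 0.89} [0.6218 0.1952 0.062 ]
4.4 [0.6261 0.179  0.2307] [[-0.1067  0.9943 -0.0002]
 [ 0.9943  0.1067 -0.0002]
 [-0.0001 -0.0003 -1.    ]]
```

View pics/w1.png

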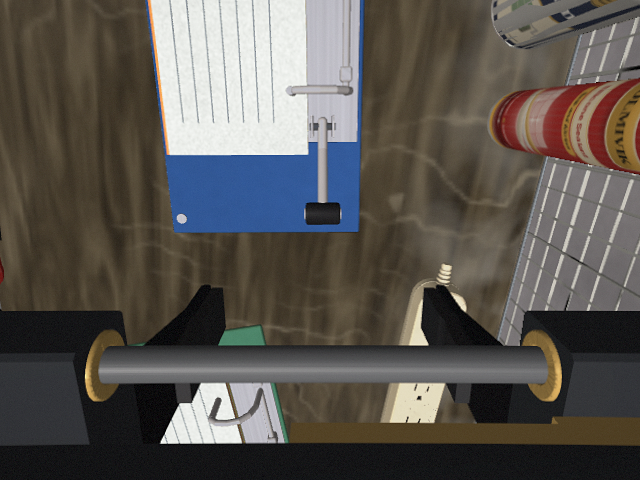

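The wrist view shows the roller at about (row 213, col 323), the hinge pin at (125, 322) and the near ring at (90, 320). The network's point sits partway along the lever arm, so I'll use the roller pixels instead.

Run:
```python
from h import *
np.set_printoptions(precision=4,suppress=True)
c=cam("wrist");o=robot.get_obs();M=R.from_quat(o["tool_rot"]).as_matrix();x=o["position"]
t=cam("top")
G=tri([ray(c,[213.5,323]),ray(t,[206.8,218])]);print("tri w/top",G)
g=atz(c,[213.5,323],.062);h=atz(c,[125,322],.022);print(g,h,(g-h)[:2],np.linalg.norm((g-h)[:2]))
print("lat angle of lever",np.degrees(np.arctan2((g-h)[0],-(g-h)[1])))
print("tool shift to grasp",M.T@(np.r_[g[:2],g[2]-.011]-x),"hinge in tool",M.T@(h-x))
```

```text
tri w/top [0.626  0.1819 0.0602]
[0.6255 0.1825 0.062 ] [0.6173 0.2501 0.022 ] [ 0.0082 -0.0677] 0.06817771551408011
lat angle of lever 6.8872544465371055
tool shift to grasp [ 0.0032 -0.0003  0.1796] hinge in tool [ 0.0714 -0.0012  0.2086]
```

```bash
python3 -m handwheel '[[0.01,0,0.1,0],[0.01,0,0.2,0],[0.01,0,0.3,0],[0.01,0,0.4,0],[0.01,0,0.48,0],[0.01,0,0.54,0],[0.01,0,0.58,0],[0.01,0,0.6,0],[0.01,0,0.6,0],[0.01,0,0.6,0]]' 70 20
python3 -m handwheel '[[0,0,0,0],[0,0,0,0],[0,0,0,0],[0,0,0,0],[0,0,0,0],[0,0,0,0],[0,0,0,0],[0,0,0,0],[0,0,0,0],[0,0,0,0]]' 0 20
python3 - <<'E'
from h import *
c=cam("wrist");save(c,"w2.png")
# arc in tool fractions: x toward hinge, z down; r=.0776
r=.0776
th0=np.arcsin((.0615-.022)/r);print(th0)
for a in np.linspace(th0,np.arctan2(20,75)+1.35,19)[1:]:print(round(r*(np.cos(th0)-np.cos(a))/.3,3),round(-r*(np.sin(a)-np.sin(th0))/.3,3),end='; ')
E
```

```text
time: 5.33
position: [0.6266, 0.1834, 0.0512]
tool_rot: [0.667, 0.745, 0.0, 0.0]
ft_force: [0.1, 0.1, -0.1]
grip_width: 0.0609
grip_force: 0.0
time: 6.17
position: [0.6251, 0.1831, 0.0505]
tool_rot: [0.667, 0.745, -0.001, -0.001]
ft_force: [-3.8, -2.2, 2.9]
grip_width: 0.0279
grip_force: 20.0
0.5340465893470036
0.008 -0.013; 0.017 -0.026; 0.027 -0.038; 0.038 -0.049; 0.049 -0.06; 0.06 -0.07; 0.073 -0.079; 0.086 -0.088; 0.099 -0.096; 0.113 -0.103; 0.127 -0.109; 0.142 -0.114; 0.156 -0.118; 0.171 -0.122; 0.187 -0.124; 0.202 -0.126; 0.217 -0.127; 0.233 -0.127;
```

View pics/w2.png

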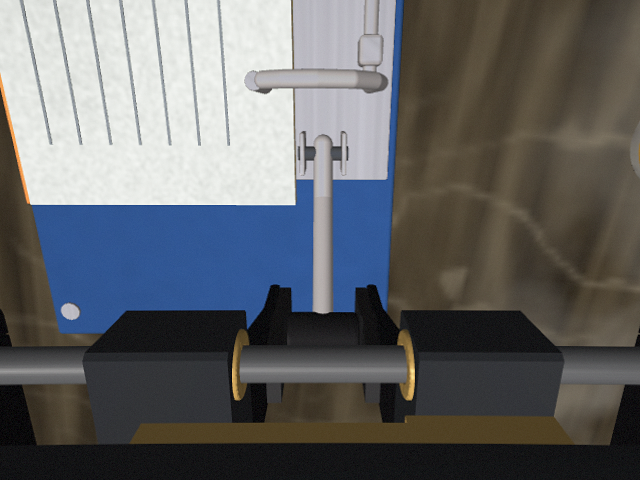

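The fingers hold the roller at (330, 322) across its ends, lined up with the lever. Next I'll lift it along the arc.

```bash
python3 -m handwheel '[[0.008,0,-0.013,0],[0.017,0,-0.026,0],[0.027,0,-0.038,0],[0.038,0,-0.049,0],[0.049,0,-0.06,0],[0.06,0,-0.07,0],[0.073,0,-0.079,0],[0.086,0,-0.088,0],[0.099,0,-0.096,0],[0.113,0,-0.103,0]]'
python3 - <<'E'
from h import *
o=robot.get_obs();print(o["position"],o["ft_force"],o["grip_width"])
E
```

```text
time: 7.05
position: [0.6214, 0.2171, 0.0817]
tool_rot: [0.667, 0.745, -0.001, -0.0]
ft_force: [-3.1, -3.3, -0.1]
grip_width: 0.0274
grip_force: 20.0
[0.62137579 0.21707179 0.08167196] [-3.07076616 -3.26632738 -0.0977123 ] 0.027353817592691416
```

```bash
python3 -m handwheel '[[0.014,0,-0.006,0],[0.029,0,-0.011,0],[0.043,0,-0.015,0],[0.058,0,-0.019,0],[0.074,0,-0.021,0],[0.089,0,-0.023,0],[0.104,0,-0.024,0],[0.12,0,-0.024,0],[0.126,0,-0.024,0],[0.132,0,-0.024,0],[0.132,0,-0.024,0],[0.132,0,-0.024,0]]'
python3 - <<'E'
from h import *
o=robot.get_obs();print(o["position"],o["ft_force"],o["grip_width"])
c=cam("scene");cv2.imwrite("pics/s2.png",cv2.resize(c["frame"][200:480,60:360,::-1],None,fx=2,fy=2))
E
```

```text
time: 8.05
position: [0.6171, 0.257, 0.0891]
tool_rot: [0.667, 0.745, -0.0, -0.001]
ft_force: [-4.6, -1.8, 2.5]
grip_width: 0.0277
grip_force: 20.0
[0.61708279 0.25697693 0.08910163] [-4.56207456 -1.79033514  2.45923678] 0.027668096781296954
```

View pics/s2.png

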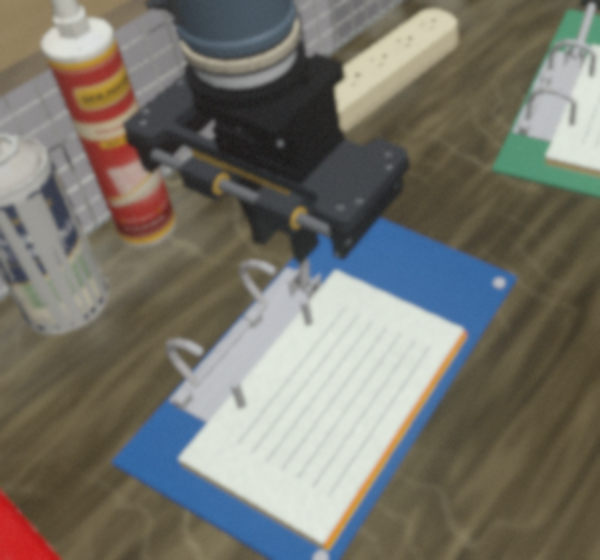

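The rings stand parted and the lever looks upright, but there is no end-stop force yet. I'll push a little further to find the stop.

```bash
python3 -m handwheel '[[0.007,0,0,0],[0.013,0,0.001,0],[0.02,0,0.002,0],[0.02,0,0.002,0],[0.02,0,0.002,0]]'
python3 - <<'E'
from h import *
o=robot.get_obs();print(o["position"],o["ft_force"],o["grip_width"])
E
```

```text
time: 8.52
position: [0.617, 0.2575, 0.089]
tool_rot: [0.666, 0.746, -0.004, 0.002]
ft_force: [-4.7, -14.2, 6.5]
grip_width: 0.0275
grip_force: 20.0
[0.61703298 0.25748072 0.08895929] [ -4.6533404  -14.15085222   6.4916968 ] 0.027484244009171554
```

The stop shows as -14 N with the rings wide open. Now I'll press the lever back down along the arc.

```bash
python3 -m handwheel '[[-0.037,0,0,0],[-0.057,0,0.001,0],[-0.076,0,0.004,0],[-0.095,0,0.009,0],[-0.113,0,0.014,0],[-0.132,0,0.021,0],[-0.149,0,0.03,0],[-0.166,0,0.039,0],[-0.182,0,0.05,0],[-0.197,0,0.062,0],[-0.211,0,0.076,0],[-0.224,0,0.09,0],[-0.237,0,0.105,0],[-0.247,0,0.121,0],[-0.257,0,0.138,0],[-0.266,0,0.155,0],[-0.273,0,0.173,0],[-0.278,0,0.192,0],[-0.278,0,0.192,0]]'
python3 -m handwheel '[[0,0,0.007,0],[0,0,0.014,0],[0,0,0.02,0],[0,0,0.02,0],[0,0,0.02,0]]'
python3 - <<'E'
from h import *
o=robot.get_obs();print(o["position"],o["ft_force"],o["grip_width"])
E
```

```text
time: 10.1
position: [0.6255, 0.1798, 0.0303]
tool_rot: [0.667, 0.745, -0.0, -0.001]
ft_force: [-4.4, -1.0, -0.4]
grip_width: 0.0276
grip_force: 20.0
time: 10.52
position: [0.6257, 0.1797, 0.0287]
tool_rot: [0.667, 0.745, -0.0, -0.0]
ft_force: [-10.8, -3.0, 22.4]
grip_width: 0.0278
grip_force: 20.0
[0.62573472 0.17972201 0.02868139] [-10.81543329  -2.99524848  22.36318102] 0.027840671990057592
```

The lever is pressed onto its stop with 22 N. Next I'll release it and rise clear.

```bash
python3 -m handwheel '[[0,0,-0.005,0],[0,0,-0.005,0],[0,0,-0.005,0],[0,0,-0.005,0],[0,0,-0.005,0],[0,0,-0.005,0],[0,0,-0.005,0],[0,0,-0.005,0]]' 75
python3 -m handwheel '[[0,0,-0.05,0],[0,0,-0.1,0],[0,0,-0.2,0],[0,0,-0.3,0],[0,0,-0.4,0],[0,0,-0.5,0],[0,0,-0.6,0],[0,0,-0.67,0],[0,0,-0.67,0],[0,0,-0.67,0]]'
python3 - <<'E'
from h import *
np.set_printoptions(precision=4,suppress=True)
c=cam("wrist");save(c,"w3.png")
o=robot.get_obs();M=R.from_quat(o["tool_rot"]).as_matrix();print(o["position"],o["ft_force"])
E
```

```text
time: 11.18
position: [0.6265, 0.1795, 0.0256]
tool_rot: [0.667, 0.745, 0.0, -0.0]
ft_force: [-0.6, 0.2, 0.2]
grip_width: 0.0638
grip_force: 0.0
time: 12.02
position: [0.627, 0.1795, 0.2283]
tool_rot: [0.667, 0.745, 0.001, 0.001]
ft_force: [-0.7, 0.2, 0.1]
grip_width: 0.0649
grip_force: 0.0
[0.6259 0.1794 0.2265] [-1.3474  0.534  -0.6138]
```

View pics/w3.png

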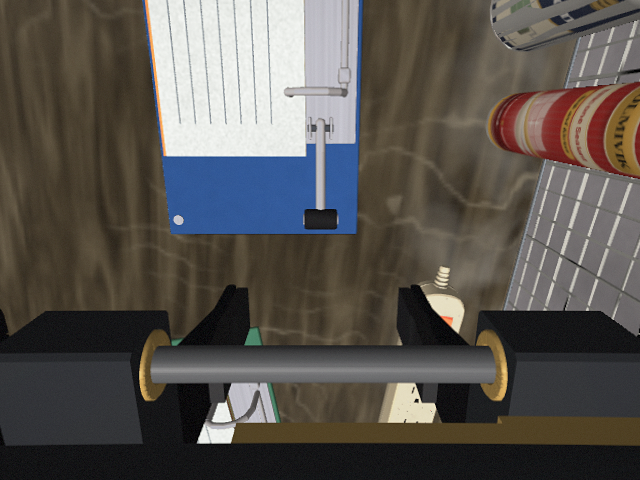

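The roller is at (219, 321), lower than before, and the near ring is narrow again at (91, 315). I'll check the height.

Run:
```python
from h import *
np.set_printoptions(precision=4,suppress=True)
c=cam("wrist");g=atz(c,[219,321],.042);h=atz(c,[127,321],.022)
print("horiz hinge-roller, want .075 (.067 before):",np.linalg.norm((g-h)[:2]))
s=cam("scene");cv2.imwrite("pics/s3.png",cv2.resize(s["frame"][250:450,100:360,::-1],None,fx=3,fy=3))
T=np.linalg.inv(np.array(s["cam_to_world"]));K=np.array(s["K"])
for z in(.042,.047,.052):
    p=atz(c,[219,321],z);q=(T@np.r_[p,1])[:3];u=q[:2]/q[2];u=u*(1+s["k1"]*(u@u));px=K[:2,:2]@u+K[:2,2];print(z,px,(px-[100,250])*3)
```

```text
horiz hinge-roller, want .075 (.067 before): 0.07552094873069459
0.042 [238.6066 303.2546] [415.8199 159.7639]
0.047 [237.8815 301.7835] [413.6444 155.3506]
0.052 [237.1483 300.2962] [411.4448 150.8886]
```

View pics/s3.png

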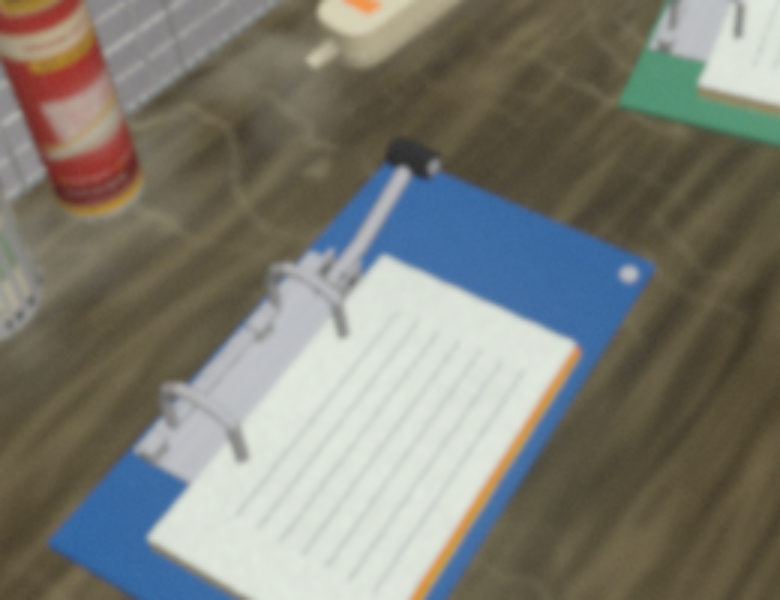

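The roller sits at (414, 159), which fits the 42 mm height, and the rings are shut.

```bash
python3 -c "
from rig import job
print(job.hand_in())"
```

```text
the job is handed in; nothing more can be done
None
```

I lifted the blue lever to its upper stop with the rings wide open, pressed it fully home with the rings shut, released it, left the green lever untouched, and handed the job in after about 12 s.

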